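Make up a fermenting kit and a bottling kit

TASK

Make up two home-brewing kits from the stock on the worktop: the yeast carton, the airlock and the brown bottle with the white cap go into the cream tray; the white bottle with the red cap and the red screw cap with the spout go into the blue tray. Give each thing a compartment of its own (any one of that tray), standing upright on the tray's floor. Leave the brown bottle with the black cap and the white bottle with the blue cap standing where they are.

Things in the scene. Friction and masses are not known exactly. Their poses are not given: they have to be found in the camera images.
- cream_tray: Cream plastic kit tray with three equal compartments in a row, for the fermenting kit. 110 mm by 298 mm outside; each compartment 102 mm (x) by 94 mm (y) inside, with centres at y = -98, 0 and +98 mm. Open on top, 18 mm high, walls, dividers and floor 4 mm thick (floor top at z = 4 mm). It is fixed to the table. Origin: centre of the underside; its y axis runs along its length (within about 10 degrees of world y), x across it. 
- blue_tray: Blue plastic kit tray with two equal compartments side by side, for the bottling kit. 110 mm by 200 mm outside; each compartment 102 mm (x) by 94 mm (y) inside, with centres at y = -49 and +49 mm. Open on top, 18 mm high, walls, dividers and floor 4 mm thick (floor top at z = 4 mm). It is fixed to the table. Origin: centre of the underside; its y axis runs along its length (within about 10 degrees of world y), x across it. 
- yeast_carton: White paper carton of yeast with a green band round its sides and a green stripe on top, 34 mm (x) by 52 mm (y) by 68 mm high, standing; rigid, about 60 g. Origin: centre of the underside, z up; its x axis lies within 30 degrees of world x at the start.
- airlock: Fermenter airlock, standing: a clear barrel 38 mm across with a red insert, cream foot (42 mm across, 16 mm high) and yellow cap (39 mm across, from 64 to 72 mm), 72 mm high in all, about 40 g. Origin: centre of the underside, z up along its axis; any yaw. 
- brown_white: Small dark brown bottle with a white paper label: body 36 mm across up to 48 mm high, short shoulder, WHITE screw cap 24 mm across from 55 mm to the top at 72 mm. Origin: centre of the underside, z up along its axis; any yaw. About 60 g. For the fermenting kit.
- sanitiser_red: Sturdy white plastic bottle with a green band: body 44 mm across up to 56 mm high, short shoulder, RED screw cap 30 mm across from 63 mm to the top at 82 mm. Origin: centre of the underside, z up along its axis; any yaw. About 110 g. For the bottling kit.
- red_bung: Red plastic screw cap with a central spout, standing with the spout up: ribbed flange 58 mm across and 17 mm high, above it a round spout 34 mm across up to 50 mm; about 50 g. Origin: centre of the underside, z up along its axis; any yaw. 
- brown_black: Small dark brown bottle with a white paper label: body 36 mm across up to 48 mm high, short shoulder, BLACK screw cap 24 mm across from 55 mm to the top at 72 mm. Origin: centre of the underside, z up along its axis; any yaw. About 60 g. Not for a kit: it stays where it stands.
- sanitiser_blue: Sturdy white plastic bottle with a green band: body 44 mm across up to 56 mm high, short shoulder, BLUE screw cap 30 mm across from 63 mm to the top at 82 mm. Origin: centre of the underside, z up along its axis; any yaw. About 110 g. Not for a kit: it stays where it stands.
Not all that is in view belongs to the job. What is shaped like the sanitiser_red but pink or purple is not meant.

How it is judged:
At the end, for the whole second after the job is handed in: Each kit thing stands in its tray, one per compartment, centre within 40 mm across and 37 mm along of the compartment's, foot on the floor (4 mm), upright within 7 degrees, at rest, released; the black-capped brown and blue-capped white bottles are upright, within 25 mm of their start (((x of yeast_carton in the frame of cream_tray between -0.04 and 0.04 m and y of yeast_carton in the frame of cream_tray between -0.135 and -0.061 m and z of yeast_carton in the frame of cream_tray between 0 and 0.008 m) or (x of airlock in the frame of cream_tray between -0.04 and 0.04 m and y of airlock in the frame of cream_tray between -0.135 and -0.061 m and z of airlock in the frame of cream_tray between 0 and 0.008 m) or (x of brown_white in the frame of cream_tray between -0.04 and 0.04 m and y of brown_white in the frame of cream_tray between -0.135 and -0.061 m and z of brown_white in the frame of cream_tray between 0 and 0.008 m)) and ((x of yeast_carton in the frame of cream_tray between -0.04 and 0.04 m and y of yeast_carton in the frame of cream_tray between -0.037 and 0.037 m and z of yeast_carton in the frame of cream_tray between 0 and 0.008 m) or (x of airlock in the frame of cream_tray between -0.04 and 0.04 m and y of airlock in the frame of cream_tray between -0.037 and 0.037 m and z of airlock in the frame of cream_tray between 0 and 0.008 m) or (x of brown_white in the frame of cream_tray between -0.04 and 0.04 m and y of brown_white in the frame of cream_tray between -0.037 and 0.037 m and z of brown_white in the frame of cream_tray between 0 and 0.008 m)) and ((x of yeast_carton in the frame of cream_tray between -0.04 and 0.04 m and y of yeast_carton in the frame of cream_tray between 0.061 and 0.135 m and z of yeast_carton in the frame of cream_tray between 0 and 0.008 m) or (x of airlock in the frame of cream_tray between -0.04 and 0.04 m and y of airlock in the frame of cream_tray between 0.061 and 0.135 m and z of airlock in the frame of cream_tray between 0 and 0.008 m) or (x of brown_white in the frame of cream_tray between -0.04 and 0.04 m and y of brown_white in the frame of cream_tray between 0.061 and 0.135 m and z of brown_white in the frame of cream_tray between 0 and 0.008 m)) and ((x of sanitiser_red in the frame of blue_tray between -0.04 and 0.04 m and y of sanitiser_red in the frame of blue_tray between -0.086 and -0.012 m and z of sanitiser_red in the frame of blue_tray between 0 and 0.008 m) or (x of red_bung in the frame of blue_tray between -0.04 and 0.04 m and y of red_bung in the frame of blue_tray between -0.086 and -0.012 m and z of red_bung in the frame of blue_tray between 0 and 0.008 m)) and ((x of sanitiser_red in the frame of blue_tray between -0.04 and 0.04 m and y of sanitiser_red in the frame of blue_tray between 0.012 and 0.086 m and z of sanitiser_red in the frame of blue_tray between 0 and 0.008 m) or (x of red_bung in the frame of blue_tray between -0.04 and 0.04 m and y of red_bung in the frame of blue_tray between 0.012 and 0.086 m and z of red_bung in the frame of blue_tray between 0 and 0.008 m)) and angle between each of yeast_carton, airlock, brown_white, sanitiser_red, red_bung, brown_black, sanitiser_blue's own z axis and vertical below 0.12 rad and linear speed of each of yeast_carton, airlock, brown_white, sanitiser_red, red_bung below 0.02 m/s and contact force between each of yeast_carton, airlock, brown_white, sanitiser_red, red_bung and the fingers below 0.1 N and distance of each of brown_black, sanitiser_blue from where it was at the start of the episode below 0.025 m); the robot touches nothing.
It fails at once if the black-capped brown bottle was shifted by more than 25 mm or tipped over (distance of brown_black from where it was at the start of the episode above 0.025 m or angle between brown_black's own z axis and vertical above 0.5 rad).
It fails at once if the blue-capped white bottle was shifted by more than 25 mm or tipped over (distance of sanitiser_blue from where it was at the start of the episode above 0.025 m or angle between sanitiser_blue's own z axis and vertical above 0.5 rad).
It also fails if it takes over 125 s, if anything falls off the work surface, if the arm or the gripper's body presses on something with over 40 N, if the wrist force passes 120 N, or if a joint passes its speed limit or range.

ROBOT

A 6-joint arm with a two-finger parallel gripper is mounted at the origin on the work surface. World frame = base frame: x ahead of the robot, y to its left, z up, the work surface at z = 0. Lengths are in m, angles in rad, forces in N, time in s.
With the tool pointing down it reaches from about 0.375 to 0.9 m from the base axis. Payload 3.1 kg.
Tool frame: the origin (TCP) lies on the mounting face of the last link; the fingertips stand 182 mm ahead of it and the grasp point (between the pads) lies 164 mm ahead of it; z points along the fingers, y is the direction in which the jaws open and shut (so a half turn about z gives the same grasp; the last joint's range is limited). The gripper opens to 87 mm and grips with 3 to 60 N. Pads are 19 mm wide; open, the fingers measure 117 mm over their backs; the gripper's body (75 mm by 190 mm) begins 51 mm behind the grasp point.
Start: joints at [0.957, 0.527, 1.433, -0, 1.181, -0.178], TCP at [0.264, 0.567, 0.405] pointing down, gripper open.
Joint ranges: [-3.08, 3.08], [-0.75, 2.2], [0.22, 2.44], [-1.43, 4.57], [0, 2.65], [-2.85, 2.85]. Speed limits (rad/s): [2.79, 2.79, 3.14, 3.14, 3.14, 3.14].

INTERFACE

Orientations are given as a unit quaternion [x, y, z, w].
In Python, from rig import robot, camera, camera_model gives the robot as it stands.
- The arm moves only by the tool drive_tool, never from a script. Its argument "plan" is a list that holds one entry, the list of rows, each a list of 6 numbers: the shift along the world's x, y, z in units of 2.5 cm (1.0 is 2.5 cm), then the turn, a rotation vector about the world's x, y, z in units of 6 degrees (1.0 is 6 degrees). A call has 1 to 8 rows; each row shifts and turns the commanded pose from where the row before left it; what a row does not reach is not made up. A row lasts 1/8 s, in which the tool goes at most 62.5 mm and 10.7 degrees, less where a joint would pass 70% of its speed; a pose out of reach is approached as far as the arm can. A call with a number of a shift or a turn outside -1 to 1 is refused whole. A call with a gripper value outside its range is refused whole. "grip" is the closure, from 0 (fully open) to 1 (shut), set as the call begins (left out, the last holds). The fingers move at their own pace and stop on an object; "force" is the grip in N (left out, the last holds). Time passes only in rows, so rows that do not move let the fingers close. It gives the time, the measured TCP pose, the force and the opening at its end, in the units of the state.
- robot.get_obs(): the state, without advancing time (a new reading comes with each control period).
- camera(name): name is "scene" or "top" or "wrist"; returns the picture (420x560x3 uint8, red, green, blue); there is no depth.
- camera_model(name): a dict with "K" (3x3 intrinsics, pixels), "world_to_cam" (4x4, takes a point from world to camera coordinates); the wrist camera has in their place "tool_from_camera" (4x4, takes a point from camera to tool coordinates, whose origin is the TCP and whose axes are the flange's). Camera axes: x right, y up, looking along -z (the intrinsics and any distortion apply to the point x, -y, -z); pixel columns grow to the right and rows downward; lengths in m; the calibration is good to about 2 mm. A picture is of the moment at which its call begins: read the wrist's pose just before it. camera_model takes no time and is no camera call.
- robot.hand_in(): hands the job in, once; it reports no verdict.
The state is a dict: "time": time; "q": joint angles; "joint_velocities": joint speeds; "joint_torque": joint torques, N m; "position": TCP position; "tool_rot": TCP orientation; "ft_force": force on the tool from outside, world axes, zero at the start; "moment": the same for the moment, N m; "grip_width": finger opening in m.
Only numpy, scipy, OpenCV 4.12 (cv2) and the standard library are available. Lean on these libraries where they do the work, as an engineer would, in place of code of your own. Each camera call takes 0.05 s, during which the arm holds its last target.

## Working session

There is one attempt and no reset: what is moved stays moved. The work goes in short steps, Python scripts to look and compute and a tool call to move; the robot and the scene stay as the last step left them, time stands still between calls to the robot, and variables do not carry over. Pictures are saved under pics/ and viewed, and the job is handed in when it is done.

Besides the shell and the picture viewer there is one more tool, called after "Request:" as name(argument=value, ...) on one line, values as JSON. drive_tool: Moves the arm, as the interface text tells. Shifts and turns lie within -1 to 1; 1 stands for 2.5 cm of shift or 6 degrees of turn. Its arguments: {"type":"object","properties":{"plan":{"type":"array","items":{"type":"array","items":{"type":"array","items":{"type":"number","minimum":-1,"maximum":1}}}},"grip":{"type":"number"},"force":{"type":"number"}},"required":["plan"]}

```bash
ls; mkdir -p pics; python3 - <<'E'
from rig import robot,camera,camera_model
import cv2
for n in ("scene","top","wrist"):
    im=camera(n); cv2.imwrite(f"pics/{n}0.png",im[:,:,::-1]); print(n,camera_model(n))
print(robot.get_obs())
E
```

```text
pics
scene {'K': array([[412.21400082,   0.        , 274.26064477],
       [  0.        , 412.21400082, 211.26392319],
       [  0.        ,   0.        ,   1.        ]]), 'world_to_cam': array([[ 0.82263813,  0.56852807, -0.0065066 , -0.44686604],
       [-0.4136998 ,  0.6063795 ,  0.67908496,  0.16192871],
       [ 0.39002433, -0.55594941,  0.73403085, -1.26896236],
       [ 0.        ,  0.        ,  0.        ,  1.        ]])}
top {'K': array([[435.70591975,   0.        , 274.81306359],
       [  0.        , 435.70591975, 208.17373582],
       [  0.        ,   0.        ,   1.        ]]), 'world_to_cam': array([[-0.09977456, -0.9949957 , -0.00534689,  0.09045786],
       [ 0.97151851, -0.09857833,  0.21548574, -0.51053542],
       [-0.21493448,  0.0163054 ,  0.97649235, -0.96321936],
       [ 0.        ,  0.        ,  0.        ,  1.        ]])}
wrist {'K': array([[313.20918096,   0.        , 280.59017303],
       [  0.        , 313.20918096, 205.87404498],
       [  0.        ,   0.        ,   1.        ]]), 'tool_from_camera': array([[ 5.16047841e-04,  9.66891531e-01,  2.5518718
[... 297 characters left out ...]
: 0.15, 'q': array([ 9.56451002e-01,  5.28285377e-01,  1.43360137e+00, -1.54187882e-05,
        1.18137681e+00, -1.78536652e-01]), 'joint_velocities': array([ 1.99122968e-04, -1.06970413e-03, -2.99664283e-03, -2.01961011e-03,
       -7.12474769e-05,  4.30648144e-04]), 'joint_torque': array([ 5.45821479e-05, -4.40430236e+01, -1.76842475e+01,  6.33306499e-02,
        5.53039857e-02, -1.13608792e-04]), 'position': array([0.26368702, 0.56637221, 0.40397814]), 'tool_rot': array([ 2.16181054e-01,  9.76352935e-01, -7.73407961e-04, -3.16022692e-04]), 'ft_force': array([ 1.05282886,  0.49371712, -0.09993612]), 'moment': array([-0.0119052 ,  0.00198505,  0.00246067]), 'grip_width': 0.0871459624754383}
```

View pics/scene0.png

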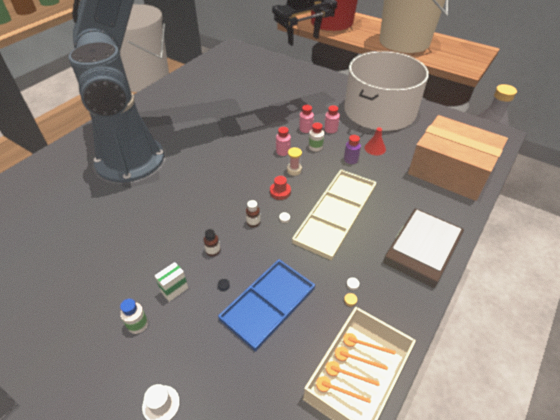

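View pics/top0.png

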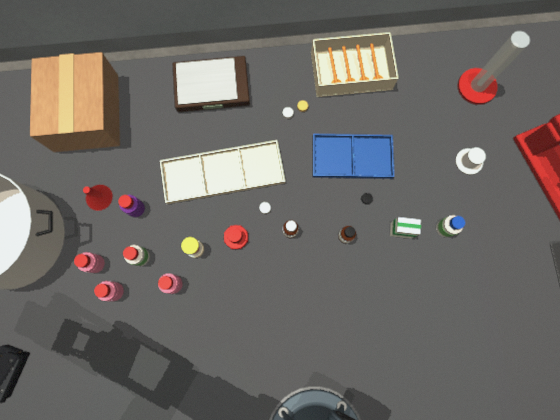

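View pics/wrist0.png

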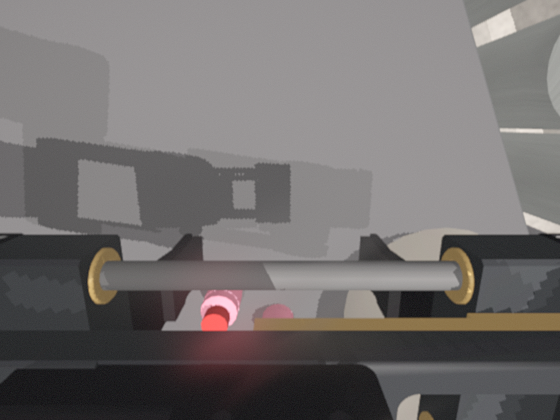

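The top view shows these candidates:
- **White bottle with red cap:** (135,255). The lookalikes are pink at (88,262), (108,291) and (170,284), and purple at (131,206).
- **Red spout cap:** (236,237). The red funnel at (98,196) is not it.
- **Brown bottle with white cap:** (291,228). The black-capped one is at (348,234), and the loose caps at (265,208), (288,113) and (303,105) are not it.
- **Airlock:** (193,247).
- **Carton:** (408,226).
- **Blue-capped bottle:** (453,226), which stays where it is.

Next I'll measure positions and take a close crop.

```bash
cat > h.py <<'E'
import numpy as np,cv2
from rig import robot,camera,camera_model
def ray(n,uv,obs=None):
    m=camera_model(n);K=m["K"]
    d=np.linalg.inv(K)@np.array([uv[0],uv[1],1.]);d=np.array([d[0],-d[1],-d[2]])
    if n=="wrist":
        from scipy.spatial.transform import Rotation as R
        o=obs;T=np.eye(4);T[:3,:3]=R.from_quat(o["tool_rot"]).as_matrix();T[:3,3]=o["position"]
        C=T@m["tool_from_camera"]
    else: C=np.linalg.inv(m["world_to_cam"])
    return C[:3,3],C[:3,:3]@d
def onz(n,uv,z,obs=None):
    c,d=ray(n,uv,obs);return (c+d*(z-c[2])/d[2])
def proj(n,p):
    m=camera_model(n);q=(m["world_to_cam"]@np.append(p,1))[:3]
    u=m["K"]@np.array([q[0],-q[1],-q[2]]);return u[:2]/u[2]
def blobs(im,mask,roi,minA=15):
    x0,y0,x1,y1=roi;M=np.zeros(mask.shape,np.uint8);M[y0:y1,x0:x1]=mask[y0:y1,x0:x1]
    n,l,s,c=cv2.connectedComponentsWithStats(M)
    return [(c[i].round(1),s[i]) for i in range(1,n) if s[i][4]>=minA],l
E
python3 - <<'E'
import cv2,numpy as np
im=cv2.imread("pics/top0.png")
a=cv2.resize(im[180:310,70:330],None,fx=3,fy=3,interpolation=cv2.INTER_CUBIC)
cv2.imwrite("pics/crop1.png",a)
b=cv2.resize(im[120:250,300:480],None,fx=4,fy=4,interpolation=cv2.INTER_CUBIC)
cv2.imwrite("pics/crop2.png",b)
E
```

```text
(no output)
```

View pics/crop1.png

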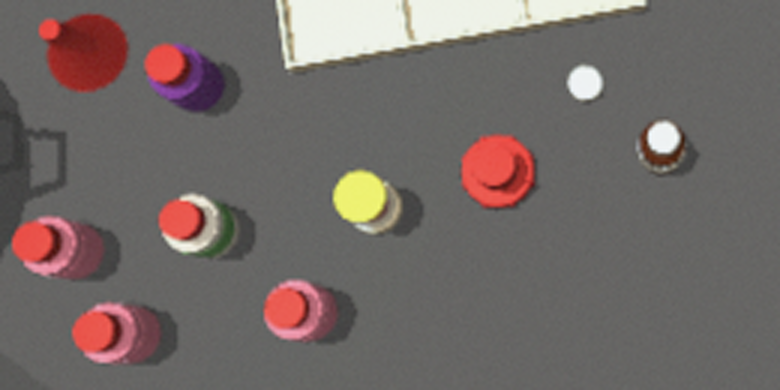

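View pics/crop2.png

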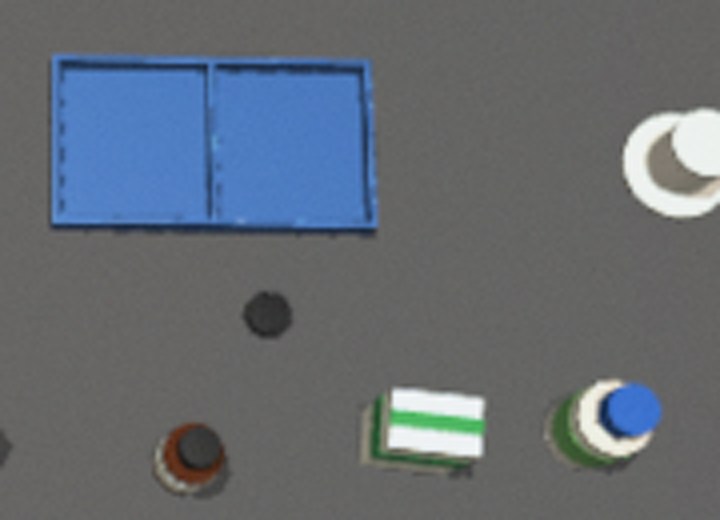

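The crops confirm the choice: the white bottle with the green band and red cap has its cap at top (131,253). The others are pink or purple. Now I'll measure everything.

```bash
cat > meas.py <<'E'
from h import *
im=cv2.imread("pics/top0.png");hsv=cv2.cvtColor(im,cv2.COLOR_BGR2HSV)
H,S,V=[hsv[...,i].astype(int) for i in range(3)]
red=(((H<8)|(H>174))&(S>150)&(V>150)).astype(np.uint8)
brightred=red
yel=((H>22)&(H<36)&(S>100)&(V>150)).astype(np.uint8)
whi=((S<40)&(V>170)).astype(np.uint8)
blu=((H>100)&(H<125)&(S>120)).astype(np.uint8)
blk=(V<70).astype(np.uint8)
def near(mask,roi,z,name):
    b,l=blobs(im,mask,roi)
    for c,s in b: print(name,c,s,onz("top",c,z).round(4))
near(red,(70,180,200,310),.082,"redcaps")
near(red,(220,220,255,255),.05,"bung")
near(yel,(180,235,205,260),.072,"airlock")
near(whi,(280,215,300,245),.072,"brownwhite")
near(blk,(338,222,358,245),.072,"brownblack")
near(blu,(445,212,470,235),.082,"sblue")
# carton top: white + green stripe
car=(((S<40)&(V>150))|((H>50)&(H<75)&(V>150))).astype(np.uint8)
M=np.zeros_like(car);M[212:240,394:425]=car[212:240,394:425]
M=cv2.morphologyEx(M,cv2.MORPH_CLOSE,np.ones((3,3),np.uint8))
cs,_=cv2.findContours(M,cv2.RETR_EXTERNAL,cv2.CHAIN_APPROX_NONE);c=max(cs,key=cv2.contourArea)
p=np.array([onz("top",q[0],.068)[:2] for q in c]);r=cv2.minAreaRect((p*1000).astype(np.float32));print("carton",r,cv2.boundingRect(c))
for nm,mk,roi in(("cream",((H>15)&(H<40)&(S>10)&(V>170)).astype(np.uint8),(155,135,292,206)),("blue",blu,(305,128,400,185))):
    M=np.zeros_like(mk);x0,y0,x1,y1=roi;M[y0:y1,x0:x1]=mk[y0:y1,x0:x1]
    M=cv2.morphologyEx(M,cv2.MORPH_CLOSE,np.ones((7,7),np.uint8))
    cs,_=cv2.findContours(M,cv2.RETR_EXTERNAL,cv2.CHAIN_APPROX_NONE);c=max(cs,key=cv2.contourArea)
    p=np.array([onz("top",q[0],.018)[:2] for q in c]);r=cv2.minAreaRect((p*1000).astype(np.float32));print(nm,r,cv2.boxPoints(r).round(1).tolist())
E
python3 meas.py
python3 - <<'E'
import cv2
im=cv2.imread("pics/scene0.png")
cv2.imwrite("pics/crop3.png",cv2.resize(im[90:250,220:420],None,fx=4,fy=3.7,interpolation=cv2.INTER_CUBIC))
E
```

```text
redcaps [ 86.1 189.6] [ 83 187   7   6  35] [0.5988 0.4676 0.082 ]
redcaps [124.4 200.7] [119 195  12  13 123] [0.5635 0.3802 0.082 ]
redcaps [ 89.4 202.7] [ 87 197   8  12  35] [0.5669 0.4602 0.082 ]
redcaps [129.4 252.6] [123 247  13  13 128] [0.443  0.3722 0.082 ]
redcaps [ 80.4 260.1] [ 74 254  14  13 137] [0.4372 0.4813 0.082 ]
redcaps [164.9 282.3] [158 276  14  13 130] [0.3697 0.2962 0.082 ]
redcaps [100.8 290.1] [ 94 284  14  13 140] [0.3668 0.437  0.082 ]
bung [235.  236.4] [224 225  24  24 421] [0.4609 0.1373 0.05  ]
airlock [189.4 245.1] [181 237  18  17 240] [0.4479 0.2397 0.072 ]
brownwhite [290.6 225.4] [286 221  10  10  86] [0.4698 0.0072 0.072 ]
brownblack [349.6 232.1] [344 227  13  11 105] [ 0.441  -0.1244  0.072 ]
sblue [457.2 222.2] [450 216  15  13 152] [ 0.4375 -0.367   0.082 ]
carton ((444.1527099609375, -261.6859130859375), (52.96940612792969, 35.65302658081055), 77.75408172607422) (397, 217, 24, 17)
cream ((634.5052490234375, 159.46620178222656), (111.20860290527344, 298.6845397949219), 4.618714809417725) [[567.0999755859375, 303.79998779296875], [591.0999755859375, 6.099999904632568], [702.0, 15.100000381469727], [677.9000244140625, 312.79998779296875]]
blue ((639.8826904296875, -169.00863647460938), (198.88694763183594, 112.94622039794922), 83.19223022460938) [[572.0, -261.1000061035156], [684.2000122070312, -274.3999938964844], [707.7000122070312, -77.0], [595.5999755859375, -63.599998474121094]]
```

View pics/crop3.png

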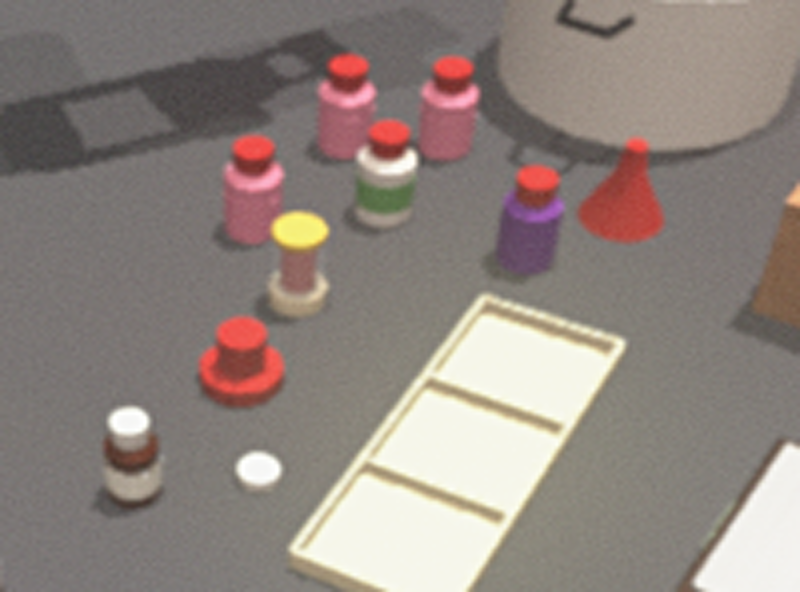

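```bash
python3 - <<'E'
from h import *
print("bung flange",onz("top",(235.5,236.5),.017),"spout",onz("top",(235,233.5),.05))
for n,p,c in(("red",(.443,.3722,.082),(388,130)),("air",(.4479,.2397,.072),(300,229)),("bw",(.4698,.0072,.072),(129,419)),("bung",(.461,.137,.05),(242,332))):
    print(n,proj("scene",np.array(p)).round(1),(c[0]/4+220,c[1]/3.7+90))
c=np.array([.6345,.1595]);a=np.radians(4.62)
for y in(-.098,0,.098): print("cream",c+y*np.array([-np.sin(a),np.cos(a)]))
c=np.array([.6399,-.169]);a=np.radians(-6.8)
for y in(-.049,.049): print("blue",c+y*np.array([-np.sin(a),np.cos(a)]))
E
```

```text
bung flange [0.46592148 0.13881796 0.017     ] spout [0.46769749 0.13674602 0.05      ]
red [316.9 125. ] (317.0, 125.13513513513513)
air [294.4 151.3] (295.0, 151.89189189189187)
bw [251.7 203. ] (252.25, 203.24324324324323)
bung [277.9 179. ] (280.5, 179.72972972972974)
cream [0.64239359 0.06181842]
cream [0.6345 0.1595]
cream [0.62660641 0.25718158]
blue [ 0.63409821 -0.21765531]
blue [ 0.64570179 -0.12034469]
```

Request:
drive_tool(plan=[[[0.9,-0.97,0,0,0,0.52],[0.9,-0.97,0,0,0,0.52],[0.9,-0.97,0,0,0,0.52],[0.9,-0.97,0,0,0,0.52],[0.9,-0.97,0,0,0,0.52],[0.9,-0.97,0,0,0,0.52],[0.9,-0.97,0,0,0,0.52],[0.9,-0.97,0,0,0,0.52]]], grip=0, force=20)

```text
time: 1.15
position: [0.4444, 0.3717, 0.4045]
tool_rot: [-0.001, 1.0, -0.0, -0.0]
ft_force: [1.1, 0.3, 0.6]
grip_width: 0.0871
```

The scene view agrees with the top-view estimates to within about 1 px. Descending on the red-capped white bottle.

Request:
drive_tool(plan=[[[0,0,-0.98,0,0,0],[0,0,-0.98,0,0,0],[0,0,-0.98,0,0,0],[0,0,-0.98,0,0,0],[0,0,-0.98,0,0,0],[0,0,-0.98,0,0,0],[0,0,-0.98,0,0,0],[-0.05,0,-0.98,0,0,0]]])

```text
time: 2.15
position: [0.4426, 0.3726, 0.2077]
tool_rot: [0.0, 1.0, -0.0, -0.0]
ft_force: [0.4, 0.7, 0.5]
grip_width: 0.0869
```

Request:
drive_tool(plan=[[[0,0,0,0,0,0],[0,0,0,0,0,0],[0,0,0,0,0,0],[0,0,0,0,0,0],[0,0,0,0,0,0],[0,0,0,0,0,0]]], grip=1)

```text
time: 2.9
position: [0.4427, 0.3726, 0.2093]
tool_rot: [0.0, 1.0, 0.0, 0.0]
ft_force: [-0.6, -0.3, 3.3]
grip_width: 0.0432
```

Request:
drive_tool(plan=[[[0,0,1,0,0,0],[0,0,1,0,0,0],[0,0,1,0,0,0],[0,0,1,0,0,0],[0,0,1,0,0,0],[0.32,-0.98,0,0,0,0],[0.32,-0.98,0,0,0,0],[0.32,-0.98,0,0,0,0]]])

```text
time: 3.9
position: [0.4664, 0.2983, 0.3337]
tool_rot: [-0.0, 1.0, -0.0, -0.0]
ft_force: [-0.4, -0.2, -1.9]
grip_width: 0.0433
```

Request:
drive_tool(plan=[[[0.32,-0.98,0,0,0,0],[0.32,-0.98,0,0,0,0],[0.32,-0.98,0,0,0,0],[0.32,-0.98,0,0,0,0],[0.32,-0.98,0,0,0,0],[0.32,-0.98,0,0,0,0],[0.32,-0.98,0,0,0,0],[0.32,-0.98,0,0,0,0]]])

```text
time: 4.9
position: [0.5305, 0.1023, 0.3335]
tool_rot: [0.0, 1.0, 0.0, -0.0]
ft_force: [-0.8, 0.1, -1.0]
grip_width: 0.0434
```

Request:
drive_tool(plan=[[[0.32,-0.98,0,0,0,0],[0.32,-0.98,0,0,0,0],[0.32,-0.98,0,0,0,0],[0.32,-0.98,0,0,0,0],[0.32,-0.98,0,0,0,0],[0.32,-0.98,0,0,0,0],[0.32,-0.98,0,0,0,0],[0.32,-0.98,0,0,0,0]]])

```text
time: 5.9
position: [0.5948, -0.0941, 0.3336]
tool_rot: [0.0, 1.0, 0.0, -0.0]
ft_force: [-0.0, 0.4, -0.3]
grip_width: 0.0427
```

Request:
drive_tool(plan=[[[0.31,-0.99,0,0,0,0],[0.31,-0.99,0,0,0,0],[0.31,-0.99,0,0,0,0],[0.31,-0.99,0,0,0,0],[0.31,-0.99,0,0,0,0],[0,0,-0.8,0,0,0],[0,0,-1,0,0,0],[0,0,-1,0,0,0]]])

```text
time: 6.9
position: [0.6335, -0.2177, 0.263]
tool_rot: [0.0, 1.0, -0.0, 0.0]
ft_force: [0.4, -0.2, -1.3]
grip_width: 0.0432
```

Request:
drive_tool(plan=[[[0,0,-0.8,0,0,0],[0,0,-0.6,0,0,0],[0,0,-0.3,0,0,0],[0,0,-0.1,0,0,0],[0,0,-0.1,0,0,0],[0,0,-0.08,0,0,0]]])

```text
time: 7.65
position: [0.6335, -0.2167, 0.2149]
tool_rot: [0.0, 1.0, -0.0, 0.001]
ft_force: [0.3, -0.3, -1.5]
grip_width: 0.0436
```

Request:
drive_tool(plan=[[[0,0,-0.05,0,0,0],[0,0,-0.04,0,0,0],[0,0,0,0,0,0]]])

```text
time: 8.02
position: [0.6334, -0.2167, 0.2133]
tool_rot: [0.0, 1.0, -0.0, 0.0]
ft_force: [-1.5, 0.7, 4.5]
grip_width: 0.0434
```

Request:
drive_tool(plan=[[[0,0,0,0,0,0],[0,0,0,0,0,0],[0,0,0,0,0,0],[0,0,0,0,0,0],[0,0,0,0,0,0]]], grip=0)

```text
time: 8.65
position: [0.6333, -0.2167, 0.2118]
tool_rot: [0.0, 1.0, 0.0, -0.0]
ft_force: [-0.1, -0.2, -0.2]
grip_width: 0.0833
```

Request:
drive_tool(plan=[[[0,0,1,0,0,0],[0,0,1,0,0,0],[0,0,1,0,0,0],[0,0,1,0,0,0],[0,0,1,0,0,0],[-0.95,-0.23,0,0,0,-0.26],[-0.95,-0.23,0,0,0,-0.26],[-0.95,-0.23,0,0,0,-0.26]]])

```text
time: 9.65
position: [0.5613, -0.2339, 0.3371]
tool_rot: [0.041, 0.999, -0.0, 0.0]
ft_force: [-0.6, -0.8, -0.0]
grip_width: 0.087
```

Request:
drive_tool(plan=[[[-0.95,-0.23,0,0,0,-0.26],[-0.95,-0.23,0,0,0,-0.26],[-0.95,-0.23,0,0,0,-0.26],[-0.95,-0.23,0,0,0,-0.26],[-0.95,-0.23,0,0,0,-0.26],[0,0,0,0,0,0]]])

```text
time: 10.4
position: [0.4421, -0.2628, 0.337]
tool_rot: [0.11, 0.994, 0.0, -0.0]
ft_force: [0.2, 0.4, 0.0]
grip_width: 0.0869
```

```bash
python3 - <<'E'
from h import *
o=robot.get_obs();w=camera("wrist");t=camera("top")
print(o["position"],o["tool_rot"])
cv2.imwrite("pics/t1.png",t[:,:,::-1]);
cv2.imwrite("pics/w1.png",w[:,:,::-1])
E
```

```text
[ 0.44212502 -0.26279381  0.33703855] [ 1.09683290e-01  9.93966412e-01  3.49364708e-04 -4.75207124e-04]
```

View pics/w1.png

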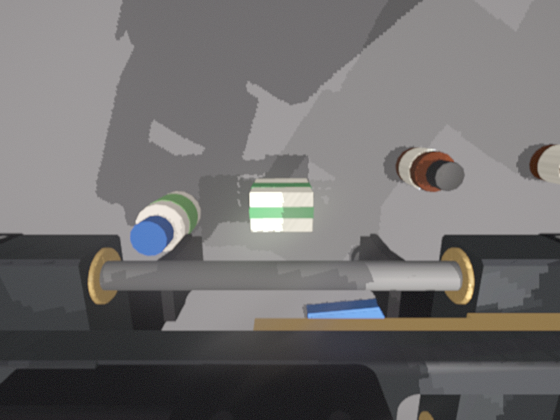

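View pics/t1.png

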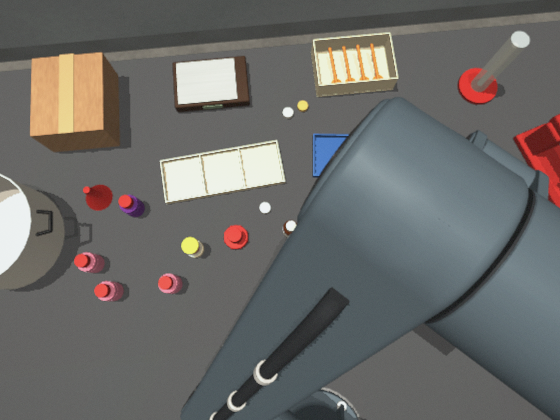

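The wrist view shows the carton square between the fingers at (282,205), with the blue-capped bottle well clear at (155,230). Descending to grip it.

Request:
drive_tool(plan=[[[0.05,0,-1,0,0,0],[0,0,-1,0,0,0],[0,0,-1,0,0,0],[0,0,-1,0,0,0],[0,0,-0.8,0,0,0],[0,0,-0.4,0,0,0],[0,0,0,0,0,0]]])

```text
time: 11.38
position: [0.445, -0.2625, 0.2065]
tool_rot: [0.108, 0.994, 0.0, -0.0]
ft_force: [0.2, -0.6, -0.4]
grip_width: 0.087
```

Request:
drive_tool(plan=[[[0,0,0,0,0,0],[0,0,0,0,0,0],[0,0,0,0,0,0],[0,0,0,0,0,0],[0,0,0,0,0,0],[0,0,0,0,0,0]]], grip=1)

```text
time: 12.12
position: [0.4446, -0.2627, 0.2073]
tool_rot: [0.109, 0.994, -0.0, 0.0]
ft_force: [0.3, 0.3, 3.1]
grip_width: 0.0518
```

Request:
drive_tool(plan=[[[0,0,1,0,0,0],[0,0,1,0,0,0],[0,0,1,0,0,0],[0,0,1,0,0,0],[0,0,1,0,0,0],[0.56,0.93,0,0,0,0.15],[0.56,0.93,0,0,0,0.15],[0.56,0.93,0,0,0,0.15]]])

```text
time: 13.12
position: [0.4867, -0.1922, 0.3318]
tool_rot: [0.085, 0.996, 0.0, -0.0]
ft_force: [0.5, -0.0, -1.3]
grip_width: 0.0523
```

Request:
drive_tool(plan=[[[0.56,0.93,0,0,0,0.15],[0.56,0.93,0,0,0,0.15],[0.56,0.93,0,0,0,0.15],[0.56,0.93,0,0,0,0.15],[0.56,0.93,0,0,0,0.15],[0.56,0.93,0,0,0,0.15],[0.56,0.93,0,0,0,0.15],[0.56,0.93,0,0,0,0.15]]])

```text
time: 14.12
position: [0.5987, -0.0061, 0.3315]
tool_rot: [0.022, 1.0, 0.0, -0.001]
ft_force: [0.1, -0.2, -0.3]
grip_width: 0.0519
```

Request:
drive_tool(plan=[[[0.56,0.93,0,0,0,0.15],[0.56,0.93,0,0,0,0.15],[0.56,0.93,0,0,0,0.15],[0,0,-0.8,0,0,0],[0,0,-1,0,0,0],[0,0,-1,0,0,0],[0,0,-0.8,0,0,0],[0,0,-0.5,0,0,0]]])

```text
time: 15.12
position: [0.6402, 0.0628, 0.228]
tool_rot: [-0.001, 1.0, 0.0, -0.001]
ft_force: [0.5, 0.3, 0.2]
grip_width: 0.0521
```

Request:
drive_tool(plan=[[[0,0,-0.3,0,0,0],[0,0,-0.15,0,0,0],[0,0,-0.1,0,0,0],[0,0,-0.06,0,0,0],[0,0,-0.04,0,0,0],[0,0,0,0,0,0]]])

```text
time: 15.88
position: [0.6406, 0.0629, 0.2134]
tool_rot: [-0.001, 1.0, -0.0, 0.0]
ft_force: [1.3, -0.2, -1.2]
grip_width: 0.0513
```

Request:
drive_tool(plan=[[[0,0,0,0,0,0],[0,0,0,0,0,0],[0,0,0,0,0,0],[0,0,0,0,0,0],[0,0,0,0,0,0]]], grip=0)

```text
time: 16.5
position: [0.6406, 0.0628, 0.2133]
tool_rot: [-0.001, 1.0, -0.0, 0.0]
ft_force: [0.1, -0.4, -1.1]
grip_width: 0.0857
```

Request:
drive_tool(plan=[[[0,0,1,0,0,0],[0,0,1,0,0,0],[0,0,1,0,0,0],[0,0,1,0,0,0],[0,0,1,0,0,0],[-0.98,-0.32,0,0,0,0],[-0.98,-0.32,0,0,0,0],[-0.98,-0.32,0,0,0,0]]])

```text
time: 17.5
position: [0.5662, 0.0387, 0.3384]
tool_rot: [-0.001, 1.0, -0.0, 0.0]
ft_force: [0.2, -1.0, -0.1]
grip_width: 0.0873
```

Request:
drive_tool(plan=[[[-0.98,-0.32,0,0,0,0],[-0.98,-0.32,0,0,0,0],[-0.98,-0.32,0,0,0,0],[-0.98,-0.32,0,0,0,0],[0,0,0,0,0,0]]])

```text
time: 18.12
position: [0.4676, 0.0068, 0.3383]
tool_rot: [-0.0, 1.0, 0.0, -0.001]
ft_force: [-0.2, -0.3, 0.2]
grip_width: 0.0867
```

```bash
python3 - <<'E'
from h import *
o=robot.get_obs();w=camera("wrist")
print(o["position"],o["tool_rot"])
cv2.imwrite("pics/w2.png",w[:,:,::-1])
E
```

```text
[0.46756991 0.00675712 0.33829429] [-3.77465350e-04  9.99999464e-01  2.27240397e-04 -9.36577755e-04]
```

View pics/w2.png

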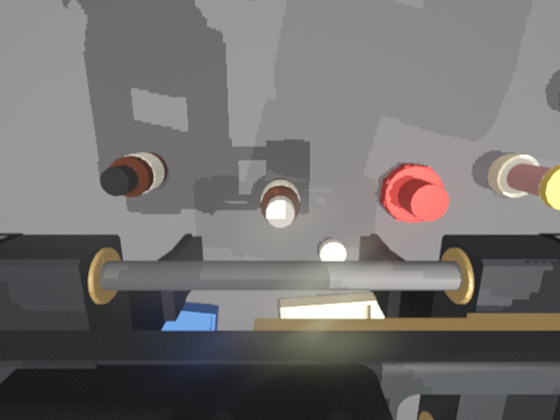

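The white-capped brown bottle is centred at (281,208). The black-capped one at (130,178) is clear of the fingers.

Request:
drive_tool(plan=[[[0.08,0,-1,0,0,0],[0,0,-1,0,0,0],[0,0,-1,0,0,0],[0,0,-1,0,0,0],[0,0,-0.9,0,0,0],[0,0,-0.5,0,0,0],[0,0,0,0,0,0]]])

```text
time: 19.05
position: [0.4716, 0.0069, 0.2025]
tool_rot: [-0.001, 1.0, 0.0, -0.0]
ft_force: [0.5, 0.0, 0.1]
grip_width: 0.087
```

Request:
drive_tool(plan=[[[0,0,0,0,0,0],[0,0,0,0,0,0],[0,0,0,0,0,0],[0,0,0,0,0,0],[0,0,0,0,0,0],[0,0,0,0,0,0]]], grip=1)

```text
time: 19.8
position: [0.471, 0.0068, 0.2033]
tool_rot: [-0.001, 1.0, -0.0, 0.0]
ft_force: [-0.0, -0.4, 1.2]
grip_width: 0.0352
```

Request:
drive_tool(plan=[[[0,0,1,0,0,0],[0,0,1,0,0,0],[0,0,1,0,0,0],[0,0,1,0,0,0],[0,0,1,0,0,0],[0.94,0.88,0,0,0,0],[0.94,0.88,0,0,0,0],[0.94,0.88,0,0,0,0]]])

```text
time: 20.8
position: [0.5419, 0.0735, 0.3282]
tool_rot: [-0.001, 1.0, -0.0, -0.0]
ft_force: [0.2, -1.4, -0.7]
grip_width: 0.0356
```

Request:
drive_tool(plan=[[[0.94,0.88,0,0,0,0],[0.94,0.88,0,0,0,0],[0.94,0.88,0,0,0,0],[0.94,0.88,0,0,0,0],[0,0,-0.8,0,0,0],[0,0,-1,0,0,0],[0,0,-1,0,0,0],[0,0,-0.8,0,0,0]]])

```text
time: 21.8
position: [0.6351, 0.1608, 0.2367]
tool_rot: [-0.001, 1.0, -0.0, -0.001]
ft_force: [-0.6, 0.1, -1.4]
grip_width: 0.0352
```

Request:
drive_tool(plan=[[[0,0,-0.6,0,0,0],[0,0,-0.3,0,0,0],[0,0,-0.15,0,0,0],[0,0,-0.1,0,0,0],[0,0,0,0,0,0]]])

```text
time: 22.42
position: [0.6357, 0.1609, 0.2099]
tool_rot: [-0.001, 1.0, 0.0, 0.0]
ft_force: [0.0, -0.6, -0.4]
grip_width: 0.0356
```

Request:
drive_tool(plan=[[[0,0,-0.06,0,0,0],[0,0,-0.05,0,0,0],[0,0,0,0,0,0]]])

```text
time: 22.8
position: [0.6357, 0.1609, 0.2073]
tool_rot: [-0.001, 1.0, 0.0, 0.0]
ft_force: [-0.9, -0.2, 2.3]
grip_width: 0.0352
```

Request:
drive_tool(plan=[[[0,0,0,0,0,0],[0,0,0,0,0,0],[0,0,0,0,0,0],[0,0,0,0,0,0],[0,0,0,0,0,0]]], grip=0)

```text
time: 23.42
position: [0.6355, 0.1608, 0.2066]
tool_rot: [-0.001, 1.0, -0.0, -0.0]
ft_force: [0.5, 0.1, -0.4]
grip_width: 0.0775
```

Request:
drive_tool(plan=[[[0,0,1,0,0,0],[0,0,1,0,0,0],[0,0,1,0,0,0],[0,0,1,0,0,0],[0,0,1,0,0,0],[-0.96,-0.13,0,0,0,0],[-0.96,-0.13,0,0,0,0],[-0.96,-0.13,0,0,0,0]]])

```text
time: 24.42
position: [0.5627, 0.151, 0.3319]
tool_rot: [-0.001, 1.0, 0.0, 0.0]
ft_force: [0.7, -0.1, -0.9]
grip_width: 0.0868
```

Request:
drive_tool(plan=[[[-0.96,-0.13,0,0,0,0],[-0.96,-0.13,0,0,0,0],[-0.96,-0.13,0,0,0,0],[-0.96,-0.13,0,0,0,0],[0,0,0,0,0,0]]])

```text
time: 25.05
position: [0.466, 0.1381, 0.3318]
tool_rot: [-0.001, 1.0, -0.0, -0.001]
ft_force: [0.3, -0.7, -0.7]
grip_width: 0.0868
```

```bash
python3 - <<'E'
from h import *
o=robot.get_obs();w=camera("wrist")
print(o["position"],o["tool_rot"])
cv2.imwrite("pics/w3.png",w[:,:,::-1])
hsv=cv2.cvtColor(w,cv2.COLOR_RGB2HSV)
M=(((hsv[...,0]<8)|(hsv[...,0]>172))&(hsv[...,1]>150)&(hsv[...,2]>90)).astype(np.uint8)
b,l=blobs(w,M,(200,100,360,240),40)
for c,s in b: print(c,s)
E
```

```text
[0.46599138 0.13808145 0.33176333] [-1.00391474e-03  9.99998928e-01 -4.19436775e-05 -1.06473920e-03]
[282.  190.3] [ 252  167   59   52 1872]
```

View pics/w3.png

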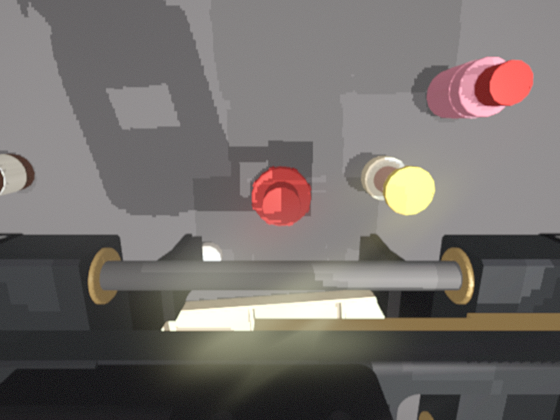

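The spout is centred between the jaws at (282,200). The airlock at (400,185) and the loose cap at (212,252) are clear of the fingers.

Request:
drive_tool(plan=[[[0.03,0,-1,0,0,0],[0,0,-1,0,0,0],[0,0,-1,0,0,0],[0,0,-1,0,0,0],[0,0,-0.7,0,0,0],[0,0,-0.4,0,0,0],[0,0,0,0,0,0]]])

```text
time: 25.98
position: [0.469, 0.1381, 0.2037]
tool_rot: [-0.001, 1.0, -0.0, -0.0]
ft_force: [0.1, 0.2, 0.3]
grip_width: 0.0872
```

Request:
drive_tool(plan=[[[0,0,0,0,0,0],[0,0,0,0,0,0],[0,0,0,0,0,0],[0,0,0,0,0,0],[0,0,0,0,0,0],[0,0,0,0,0,0]]], grip=1)

```text
time: 26.72
position: [0.4683, 0.1381, 0.2043]
tool_rot: [-0.001, 1.0, 0.0, 0.0]
ft_force: [-0.5, 0.1, 0.4]
grip_width: 0.0354
```

Request:
drive_tool(plan=[[[0,0,1,0,0,0],[0,0,1,0,0,0],[0,0,1,0,0,0],[0,0,1,0,0,0],[0,0,1,0,0,0],[0.64,-0.94,0,0,0,0],[0.64,-0.94,0,0,0,0],[0.64,-0.94,0,0,0,0]]])

```text
time: 27.72
position: [0.5164, 0.067, 0.3292]
tool_rot: [-0.001, 1.0, 0.0, -0.0]
ft_force: [0.7, -0.6, -0.4]
grip_width: 0.0335
```

Request:
drive_tool(plan=[[[0.64,-0.94,0,0,0,0],[0.64,-0.94,0,0,0,0],[0.64,-0.94,0,0,0,0],[0.64,-0.94,0,0,0,0],[0.64,-0.94,0,0,0,0],[0.64,-0.94,0,0,0,0],[0.64,-0.94,0,0,0,0],[0.64,-0.94,0,0,0,0]]])

```text
time: 28.72
position: [0.6444, -0.1211, 0.3287]
tool_rot: [-0.001, 1.0, 0.0, -0.001]
ft_force: [-0.4, 0.3, -0.4]
grip_width: 0.0337
```

Request:
drive_tool(plan=[[[0,0,-0.8,0,0,0],[0,0,-1,0,0,0],[0,0,-1,0,0,0],[0,0,-0.8,0,0,0],[0,0,-0.5,0,0,0],[0,0,-0.3,0,0,0],[0,0,-0.2,0,0,0],[0,0,0,0,0,0]]])

```text
time: 29.72
position: [0.6444, -0.1204, 0.2144]
tool_rot: [-0.001, 1.0, -0.0, 0.0]
ft_force: [-0.4, 0.3, -0.7]
grip_width: 0.0335
```

Now .2144; the floor contact should be near .208.

Request:
drive_tool(plan=[[[0,0,-0.1,0,0,0],[0,0,-0.06,0,0,0],[0,0,-0.05,0,0,0],[0,0,-0.04,0,0,0],[0,0,0,0,0,0]]])

```text
time: 30.35
position: [0.6444, -0.1205, 0.2088]
tool_rot: [-0.001, 1.0, -0.0, 0.0]
ft_force: [-1.7, 0.5, 5.5]
grip_width: 0.0335
```

Request:
drive_tool(plan=[[[0,0,0,0,0,0],[0,0,0,0,0,0],[0,0,0,0,0,0],[0,0,0,0,0,0],[0,0,0,0,0,0]]], grip=0)

```text
time: 30.98
position: [0.6443, -0.1204, 0.2079]
tool_rot: [-0.001, 1.0, 0.0, -0.0]
ft_force: [0.9, 0.6, 0.0]
grip_width: 0.0755
```

Request:
drive_tool(plan=[[[0,0,1,0,0,0],[0,0,1,0,0,0],[0,0,1,0,0,0],[0,0,1,0,0,0],[0,0,1,0,0,0],[-0.52,0.96,0,0,0,0],[-0.52,0.96,0,0,0,0],[-0.52,0.96,0,0,0,0]]])

```text
time: 31.98
position: [0.6048, -0.0478, 0.3331]
tool_rot: [-0.001, 1.0, 0.0, 0.0]
ft_force: [0.5, 0.9, -0.5]
grip_width: 0.0873
```

Request:
drive_tool(plan=[[[-0.52,0.96,0,0,0,0],[-0.52,0.96,0,0,0,0],[-0.52,0.96,0,0,0,0],[-0.52,0.96,0,0,0,0],[-0.52,0.96,0,0,0,0],[-0.52,0.96,0,0,0,0],[-0.52,0.96,0,0,0,0],[-0.52,0.96,0,0,0,0]]])

```text
time: 32.98
position: [0.5006, 0.1447, 0.3331]
tool_rot: [-0.001, 1.0, 0.0, 0.0]
ft_force: [0.1, -0.0, 0.3]
grip_width: 0.0871
```

Request:
drive_tool(plan=[[[-0.52,0.96,0,0,0,0],[-0.52,0.96,0,0,0,0],[-0.52,0.96,0,0,0,0],[-0.52,0.96,0,0,0,0],[0,0,0,0,0,0]]])

```text
time: 33.6
position: [0.448, 0.2409, 0.333]
tool_rot: [-0.003, 1.0, -0.0, -0.0]
ft_force: [0.7, 0.6, 0.7]
grip_width: 0.087
```

```bash
python3 - <<'E'
from h import *
o=robot.get_obs();w=camera("wrist")
print(o["position"],o["tool_rot"])
cv2.imwrite("pics/w4.png",w[:,:,::-1])
hsv=cv2.cvtColor(w,cv2.COLOR_RGB2HSV)
M=((hsv[...,0]>22)&(hsv[...,0]<36)&(hsv[...,1]>120)&(hsv[...,2]>120)).astype(np.uint8)
b,l=blobs(w,M,(200,100,360,240),40)
for c,s in b: print(c,s,onz("wrist",c,.072,o))
E
```

```text
[0.44801156 0.24090857 0.33303141] [-2.54136125e-03  9.99996744e-01 -3.88083126e-05 -2.29924449e-04]
[288.2 213.6] [259 187  43  45 539] [0.4480843  0.24736864 0.072     ]
```

View pics/w4.png

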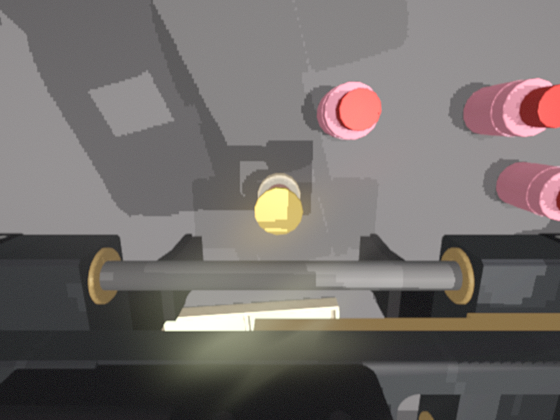

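The yellow cap is centred at (278,210) by eye; the mask centroid was pulled sideways by a highlight. The nearest pink bottle at (350,110) is clear.

Request:
drive_tool(plan=[[[0,0,-1,0,0,0],[0,0,-1,0,0,0],[0,0,-1,0,0,0],[0,0,-1,0,0,0],[0,0,-0.8,0,0,0],[0,0,-0.35,0,0,0],[0,0,0,0,0,0]]])

```text
time: 34.52
position: [0.4496, 0.2391, 0.2039]
tool_rot: [-0.001, 1.0, -0.0, -0.0]
ft_force: [-0.0, -0.4, -0.2]
grip_width: 0.0871
```

Request:
drive_tool(plan=[[[0,0,0,0,0,0],[0,0,0,0,0,0],[0,0,0,0,0,0],[0,0,0,0,0,0],[0,0,0,0,0,0],[0,0,0,0,0,0]]], grip=1)

```text
time: 35.28
position: [0.4493, 0.2396, 0.2042]
tool_rot: [-0.001, 1.0, -0.0, -0.0]
ft_force: [0.2, -0.2, -1.3]
grip_width: 0.0383
```

Request:
drive_tool(plan=[[[0,0,1,0,0,0],[0,0,1,0,0,0],[0,0,1,0,0,0],[0,0,1,0,0,0],[0,0,1,0,0,0],[0.89,0.09,0,0,0,0],[0.89,0.09,0,0,0,0],[0.89,0.09,0,0,0,0]]])

```text
time: 36.28
position: [0.5164, 0.2464, 0.3292]
tool_rot: [-0.001, 1.0, -0.0, -0.0]
ft_force: [0.1, 0.6, -0.4]
grip_width: 0.0377
```

Request:
drive_tool(plan=[[[0.89,0.09,0,0,0,0],[0.89,0.09,0,0,0,0],[0.89,0.09,0,0,0,0],[0.89,0.09,0,0,0,0],[0.89,0.09,0,0,0,0],[0,0,-0.8,0,0,0],[0,0,-1,0,0,0],[0,0,-1,0,0,0]]])

```text
time: 37.28
position: [0.627, 0.2575, 0.2582]
tool_rot: [-0.001, 1.0, -0.0, -0.0]
ft_force: [0.1, 0.8, 0.0]
grip_width: 0.0376
```

Request:
drive_tool(plan=[[[0,0,-0.8,0,0,0],[0,0,-0.5,0,0,0],[0,0,-0.3,0,0,0],[0,0,-0.2,0,0,0],[0,0,-0.1,0,0,0],[0,0,0,0,0,0]]])

```text
time: 38.02
position: [0.6274, 0.2576, 0.2121]
tool_rot: [-0.001, 1.0, 0.0, 0.0]
ft_force: [0.2, 0.5, 0.8]
grip_width: 0.038
```

Request:
drive_tool(plan=[[[0,0,-0.06,0,0,0],[0,0,-0.05,0,0,0],[0,0,-0.05,0,0,0],[0,0,0,0,0,0]]])

```text
time: 38.52
position: [0.6274, 0.2576, 0.2082]
tool_rot: [-0.001, 1.0, 0.0, 0.0]
ft_force: [-0.9, -0.4, 2.9]
grip_width: 0.0381
```

Request:
drive_tool(plan=[[[0,0,0,0,0,0],[0,0,0,0,0,0],[0,0,0,0,0,0],[0,0,0,0,0,0],[0,0,0,0,0,0]]], grip=0)

```text
time: 39.15
position: [0.6273, 0.2576, 0.2076]
tool_rot: [-0.001, 1.0, -0.0, -0.0]
ft_force: [0.8, 0.0, -0.8]
grip_width: 0.0803
```

Request:
drive_tool(plan=[[[0,0,1,0,0,0],[0,0,1,0,0,0],[0,0,1,0,0,0],[0,0,1,0,0,0],[0,0,1,0,0,0],[0,0,1,0,0,0],[-1,0.5,0,0,0,0],[-1,0.5,0,0,0,0]]])

```text
time: 40.15
position: [0.5769, 0.2826, 0.3583]
tool_rot: [-0.001, 1.0, 0.0, 0.0]
ft_force: [-0.1, -1.0, -0.0]
grip_width: 0.0869
```

Request:
drive_tool(plan=[[[-1,0.9,0,0,0,0],[-1,0.9,0,0,0,0],[-1,0.9,0,0,0,0],[-1,0.9,0,0,0,0],[-1,0.9,0,0,0,0],[-0.9,1,0,0,0,0],[-0.5,1,0,0,0,0],[-0.5,1,0,0,0,0]]])

```text
time: 41.15
position: [0.4041, 0.4708, 0.3579]
tool_rot: [-0.001, 1.0, 0.0, 0.0]
ft_force: [0.6, 0.1, 0.4]
grip_width: 0.0869
```

```bash
python3 - <<'E'
from h import *
for n in("top","scene"):
    im=camera(n);cv2.imwrite(f"pics/{n}9.png",im[:,:,::-1])
E
```

```text
(no output)
```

View pics/top9.png

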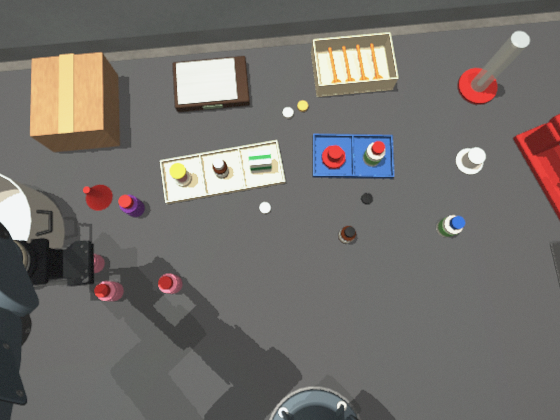

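View pics/scene9.png

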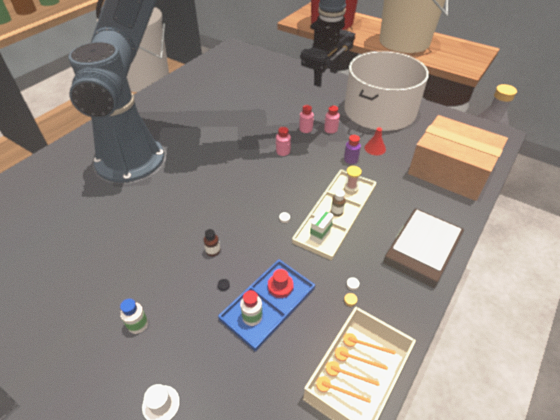

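Both views show all five things in their own compartments. I'll check positions numerically and look at close crops.

```bash
python3 - <<'E'
from h import *
im=cv2.imread("pics/top9.png");hsv=cv2.cvtColor(im,cv2.COLOR_BGR2HSV)
H,S,V=[hsv[...,i].astype(int) for i in range(3)]
red=(((H<8)|(H>174))&(S>150)&(V>130)).astype(np.uint8)
yel=((H>22)&(H<36)&(S>100)&(V>130)).astype(np.uint8)
whi=((S<40)&(V>190)).astype(np.uint8)
blu=((H>100)&(H<125)&(S>120)).astype(np.uint8);blk=(V<70).astype(np.uint8)
def loc(p,c,a):
    a=np.radians(a);d=p[:2]-np.array(c);return np.array([d@[np.cos(a),np.sin(a)],d@[-np.sin(a),np.cos(a)]]).round(4)
CR=((.6345,.1595),4.6);BL=((.6399,-.169),-6.8)
def f(n,m,roi,z,t=None):
    for c,s in blobs(im,m,roi,25)[0]:
        p=onz("top",c,z);print(n,c,s[4],p[:2].round(4),loc(p,*t) if t else "")
f("red",red,(362,135,392,170),.086,BL);f("bung",red,(318,140,352,172),.035,BL)
f("air",yel,(165,160,195,190),.076,CR);f("bw",whi,(211,152,229,172),.076,CR)
gr=((H>50)&(H<75)&(V>130)&(S>100)).astype(np.uint8);f("cartonstripe",gr,(245,148,275,162),.072,CR)
f("bb",blk,(338,222,358,245),.072);f("sb",blu,(445,212,470,235),.082)
sc=cv2.imread("pics/scene9.png")
a=cv2.resize(sc[160:350,210:385],None,fx=3,fy=3,interpolation=cv2.INTER_CUBIC);cv2.imwrite("pics/crop9.png",a)
E
```

```text
red [378. 147.] 112 [ 0.6318 -0.2153] [-0.0026 -0.047 ]
bung [333.3 156.1] 366 [ 0.6372 -0.1172] [-0.0088  0.0511]
air [177.5 170.7] 201 [0.6249 0.2566] [-0.0018  0.0976]
bw [219.2 159.6] 236 [0.6422 0.1575] [ 0.0075 -0.0026]
cartonstripe [259.7 156.8] 63 [0.6408 0.0622] [-0.0015 -0.0975]
bb [349.7 231.8] 81 [ 0.4416 -0.1247] 
sb [457.2 222.2] 152 [ 0.4375 -0.367 ]
```

View pics/crop9.png

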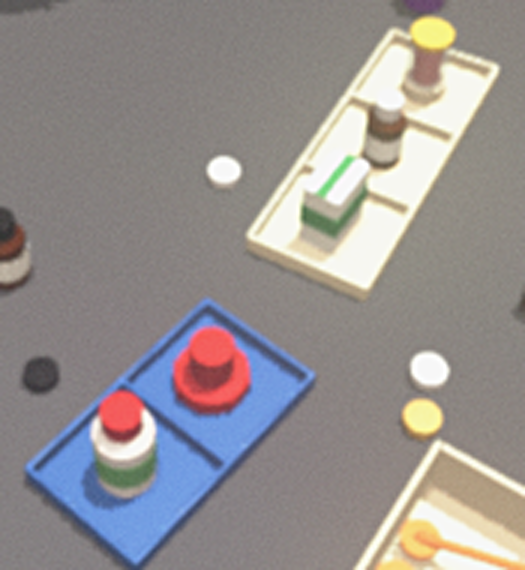

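All five stand upright near the compartment centres, and the two bottles that were to stay put haven't moved. The arm is clear at z = 0.358 with the gripper open, so I'm handing in.

```bash
python3 -c "
from rig import robot
print(robot.hand_in())"
```

```text
the job is handed in; nothing more can be done
None
```

I made up both kits and handed the job in at about 41 s of the 125 s allowed. Hand-in reports no verdict, so the results below rest on my own checks.

| Tray | Compartment centre (y) | Thing in it | Off centre, last top view |
|---|---|---|---|
| Cream | -98 mm | yeast carton | about 2 mm |
| Cream | 0 | brown bottle with white cap | about 8 mm |
| Cream | +98 mm | airlock | about 2 mm |
| Blue | -49 mm | white bottle with red cap | about 3 mm |
| Blue | +49 mm | red spout cap | about 9 mm |

- **Standing and released:** All five look upright in the top and scene pictures, and the arm was well clear with the gripper open. I judged uprightness by eye and did not measure it.
- **Bottles left standing:** The black-capped brown and blue-capped white bottles measured within 1 mm of where they started.
- **Figures that disagreed:** The offsets for the brown bottle and the spout cap are probably overstated. The brown bottle's mask took in its bright tray floor, and the spout cap's mixed its flange and spout heights. By the arm's release position, both were within about 2 mm of centre. On the airlock pick, a highlight threw the wrist-view reading off by about 6 mm, so I went by the top-view position and the picture.

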